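Open the pencil tin at the drawing corner

ROBOT

A 6-joint arm with a two-finger parallel gripper is mounted at the origin on the work surface. World frame = base frame: x ahead of the robot, y to its left, z up, the work surface at z = 0. Lengths are in mm, angles in degrees, forces in N, time in s.
With the tool pointing down it reaches from about 350 to 850 mm from the base axis. Payload 8.1 kg.
Tool frame: the origin (TCP) lies midway between the tips of the shut fingers; the grasp point (between the pads) lies 19 mm behind it; z points along the fingers, y is the line along which they close (so a half turn about z gives the same grasp; the last joint's range is limited). The gripper opens to 85 mm and grips with 20 to 120 N. Pads are 22 mm wide; open, the fingers measure 114 mm over their backs; the gripper's body (76 mm by 85 mm) begins 54 mm behind the grasp point. The pads swing forward as they close: fully open they stand 13 mm farther back than shut.
Start: joints at [-4.893, 7.471, 85.268, -0, 87.261, -4.893], TCP at [600.004, 0.022, 191.892] pointing down, gripper open.
Joint ranges: [-169.43, 169.43], [-51.17, 129.36], [1.28, 143.12], [-76.62, 256.62], [0, 156.53], [-152.29, 152.29]. Speed limits (degrees/s): [136.94, 136.94, 159.86, 180, 180, 180].

INTERFACE

Orientations are given as [roll, pitch, yaw] about the fixed x, y, z axes, in that order (R = Rz(yaw) Ry(pitch) Rx(roll)).
In Python, from bench import r gives the robot as it stands.
- The arm moves only by the tool step_arm, never from a script. Its arguments are lists of equal length, an entry for each row: "delta_pos": the shift along the world's x, y, z in units of 200 mm (1.0 is 200 mm), a list of three; "spin": the turn about the world's z in units of 180 degrees (1.0 is 180 degrees). In form: {"delta_pos": [[dx, dy, dz], ...], "spin": [spin, ...]}. A call has 1 to 8 rows; each row shifts and turns the commanded pose from where the row before left it; what a row does not reach is not made up. A row lasts 1/8 s, in which the tool goes at most 62.5 mm and 10.7 degrees, less where a joint would pass 70% of its speed; a pose out of reach is approached as far as the arm can. A call with a number of a shift or a turn outside -1 to 1 is refused whole. A call with a gripper value outside its range is refused whole. "gripper" is the opening, from -1 (shut) to 1 (fully open), set as the call begins (left out, the last holds). The fingers move at their own pace and stop on an object; "squeeze" is the grip in N (left out, the last holds). Time passes only in rows, so rows that do not move let the fingers close. It gives the time, the measured TCP pose, the force, the opening and the grip force at its end, in the units of the state.
- r.sense(): the state, without advancing time (a new reading comes with each control period).
- r.snapshot(name): name is "scene" or "side" or "wrist"; returns a dict with "pixels" (400x640x3 uint8, blue, green, red), "fx", "fy", "cx", "cy" (pixels), "dist_coeffs" ([k1, k2, p1, p2, k3] as OpenCV has them; the pictures are not rectified), "camera_from_world" (4x4, takes a point from world to camera coordinates). Camera axes: x right, y up, looking along -z (the intrinsics and any distortion apply to the point x, -y, -z); pixel columns grow to the right and rows downward; lengths in mm; the calibration is good to about 2 mm. A picture is of the moment at which its call begins. There is no depth.
- r.hand_in(): hands the job in; it is judged then, once.
The state is a dict: "time": time; "joint_pos": joint angles; "qd": joint speeds; "joint_efforts": joint torques, N m; "tool_pos": TCP position; "tcp_rot": TCP orientation; "ft_force": force on the tool from outside, world axes, zero at the start; "wrist_torque": the same for the moment, N m; "finger_gap": finger opening in mm; "grip_force": force on a finger pad.
Only numpy, scipy, OpenCV 4.12 (cv2) and the standard library are available. Lean on these libraries where they do the work, as an engineer would, in place of code of your own. Each camera call takes 0.05 s, during which the arm holds its last target. There are 200 camera calls.

TASK

Get the drawing corner ready: swing the lamp so that its head hangs over the middle of the sketch pad, and slide the tall closed pencil tin fully home in the wooden holder so that its foot is held down under the lips. Then draw its tight lid straight up and off, and set the lid down (not dropped) upright, open end down, in the middle of the cork mat, leaving the open tin fully home. Leave everything else on the desk where it stands.

Things in the scene. Friction and masses are not known exactly. Their poses are not given: they have to be found in the camera images.
- tin: aluminium base of the tall pencil tin, starts in the caddy, lid on; origin: centre of underside. Foot plate 60 (x) x 76 (y) x 6 high, so it projects 10 past the walls on the two y sides only; walls 60 x 56 up to a shoulder at height 40, then a core 51 x 47 up to 118 with fixed pencil ends up to 132. 0.22 kg. Closed it is 150 tall and a gripper from above reaches only the lid
- lid: the tin's deep aluminium lid, outside 60 (x) x 56 (y) x 110 tall, walls and closed top 3 thick, open below; origin: centre of its open lower rim, z up. Closed, the rim rests on the shoulder, 40 above the tin's origin. 0.11 kg; may be gripped firmly (60 N) near its top
- lid_top (a point): centre of the lid's top face, 110 above the lid's origin. Springs in the core make the lid tight: pulling it off takes about 5 to 9 N until it has risen about 70; it is clear of the pencils after 92. That is more than the tin weighs: the closed tin can be carried by the lid, and the lid comes off only if the base is held down
- holder: pale wooden tin holder fixed to the desk; origin on the desk, where the centre of the tin's foot is when fully home. The tin slides in along the holder's +x, standing on the desk, either way round (half turn). An end cleat stops the foot at x = 30; behind it at x = 36 to 50 a post 36 wide, 150 tall, leaves no room for a finger between it and a parked tin
- holder_mouth (a point): on the desk at the holder's mouth, 60 from its origin along -x. Two rails along x, 80 apart inside, 16 high with lips (underside at height 10, inner edges 62 apart, x = -30 to 30) that reach over the foot plate's two projecting (y) sides and hold the tin down. The mouth flares from 80 to about 100 wide between x = -30 and -58
- caddy: white caddy fixed to the desk, in which the tin starts; origin on the desk at its middle. Floor 90 x 96, 4 thick, on which the tin stands, axes along the caddy's (within 0.03 rad); uprights 80 long (x), 6 thick, 150 tall, inner faces at y = -40 and 40 (too near the tin for fingers), open at both x ends; notebooks outside the -y upright out to y = -64, 128 tall
- mat: round cork mat fixed to the desk, 100 across, 4 thick; origin at the centre of its underside (desk level). The caddy and the mat may swap places
- lamp_arm (a joint): angle of the lamp's stiff swing arm about its upright post, rad, range -1.0 to 1.4; at 0 the arm points along the lamp's -x; it grows anticlockwise seen from above. It stays where it is left; friction 0.5 N m, so about 2 to 3 N at the head
- lamp_head (a point): on the axis of the lamp's round head, at the height to grip (254 above the desk): the middle of an upright round grip stub 20 across from height 230 to 278, standing on top of the head disc (80 across, height 210 to 230). 260 from the post's axis; a flat arm bar at height 232 to 244 joins the two
- lamp_post (a point): on the axis of the lamp's post, 250 above the desk (top of the post); the lamp's foot is 110 across
- pad: white sketch pad lying fixed on the desk, 160 (x) x 120 (y) x 10 high; origin at the centre of its underside. The lamp head can be swung to within about 25 of straight over its middle
- candle_a: bystander: a turned white candle holder with a stub candle, 160 tall over all, foot 76 across; origin at the centre of its underside
- candle_b: bystander: a like candle holder, shorter, 130 tall over all, foot 76 across; origin at the centre of its underside
- plant: bystander: a small plant in a white ceramic pot, pot 80 across and 70 tall, leaves to about 137; origin at the centre of its underside
- mug: bystander: a white mug, 80 across, 92 tall, handle towards its own +y; origin at the centre of its underside
- short_tin: bystander: a plain closed aluminium box 60 x 56 and only 62 tall, with no foot plate: not the tin to open; origin at the centre of its underside
- canister: bystander: a round metal canister, 68 across, 110 tall; origin at the centre of its underside
- stapler: bystander: a black stapler lying along its x, 135 x 36, 55 tall; origin at the centre of its underside
Mind the look-alikes: they are no part of the job. Several things look just like the mat: the one meant starts farthest to the robot's right.

How it is judged (in metres and radians):
On the way, in this order (a step that is already met when the one before it is completed fails the run):
1. the closed tin stands fully home in the holder, its foot under the lips (within 8 mm and 0.1 rad) (horizontal distance between tin and holder below 0.008 m and angle between the x axis of tin and the x axis of holder, either way round below 0.1 rad and height (world z) of tin below 0.008 m and angle between tin's own z axis and vertical below 0.08 rad and z of lid in the frame of tin below 0.046 m), for 0.1 s.
2. the lid is drawn straight up clear of the tin, upright (0.2 rad) and above it, while the tin stays home (horizontal distance between tin and holder below 0.008 m and angle between the x axis of tin and the x axis of holder, either way round below 0.1 rad and height (world z) of tin below 0.008 m and angle between tin's own z axis and vertical below 0.08 rad and z of lid in the frame of tin above 0.12 m and horizontal distance between lid and tin below 0.03 m and angle between lid's own z axis and vertical below 0.2 rad).
3. the lid is set down: still in the fingers with its rim within 15 mm above the mat, upright and within 25 mm of the mat's centre (horizontal distance between lid and mat below 0.025 m and angle between lid's own z axis and vertical below 0.1 rad and height (world z) of lid below 0.019 m and contact force between the fingers and lid above 0.5 N).
At the end, for the whole second after the job is handed in: The open tin stands fully home in the holder (within 8 mm and 0.1 rad, foot on the desk); the lid stands upright, open end down, on the cork mat, within 25 mm of its centre; the lamp head's centre is within 45 mm, seen from above, of the sketch pad's centre; all at rest and released (horizontal distance between tin and holder below 0.008 m and angle between the x axis of tin and the x axis of holder, either way round below 0.1 rad and height (world z) of each of tin, lid below 0.008 m and angle between tin's own z axis and vertical below 0.08 rad and horizontal distance between lid and mat below 0.025 m and angle between lid's own z axis and vertical below 0.1 rad and height (world z) of lid above 0.001 m and linear speed of each of lid, tin below 0.02 m/s and horizontal distance between lamp_head and pad below 0.045 m and velocity of joint lamp_arm between -0.05 and 0.05 rad/s); the robot touches nothing.
It fails at once if a bystander is moved by more than 30 mm (distance of any of candle_a, candle_b, plant, mug, short_tin, canister, stapler from where it was at the start of the episode above 0.03 m).
It fails at once if a bystander is tipped over (angle between any of candle_a, candle_b, plant, mug, short_tin, canister, stapler's own z axis and vertical above 0.4 rad).
It also fails if it takes over 72 s, if anything falls off the work surface, if the arm or the gripper's body presses on something with over 40 N, if the wrist force passes 120 N, or if a joint passes its speed limit or range.

## Working session

There is one attempt and no reset: what is moved stays moved. The work goes in short steps, Python scripts to look and compute and a tool call to move; the robot and the scene stay as the last step left them, time stands still between calls to the robot, and variables do not carry over. Pictures are saved under pics/ and viewed, at most 10 in all, crops included, and the job is handed in when it is done.

Besides the shell and the picture viewer there is one more tool, called after "Request:" by a JSON object that holds its "name" and its "arguments", one argument or row to a line. step_arm: Moves the arm, as the interface text tells. Shifts and turns lie within -1 to 1; 1 stands for 200 mm of shift or 180 degrees of turn. Its arguments: {"type":"object","properties":{"delta_pos":{"type":"array","items":{"type":"array","items":{"type":"number","minimum":-1,"maximum":1}}},"spin":{"type":"array","items":{"type":"number","minimum":-1,"maximum":1}},"gripper":{"type":"number"},"squeeze":{"type":"number"}},"required":["delta_pos","spin"]}

```bash
mkdir -p pics; cat > h.py <<'E'
import numpy as np, cv2
from bench import r
def snap(n,f):
    s=r.snapshot(n); s['pixels']=np.array(s['pixels'],np.uint8); cv2.imwrite('pics/'+f,s['pixels']); np.save('pics/'+f+'.npy',s,allow_pickle=True); return s
def load(f): return np.load('pics/'+f+'.npy',allow_pickle=True).item()
def K(s): return np.array([[s['fx'],0,s['cx']],[0,s['fy'],s['cy']],[0,0,1.]]),np.array(s['dist_coeffs'],float)
def ray(s,p):
    k,d=K(s); u=cv2.undistortPoints(np.array([[p]],float),k,d)[0,0]
    T=np.array(s['camera_from_world']); R=T[:3,:3]; c=-R.T@T[:3,3]
    return c,R.T@np.array([u[0],-u[1],-1.])
def onz(s,p,z):
    c,v=ray(s,p); return (c+v*(z-c[2])/v[2])[:2].round(1)
def proj(s,P):
    T=np.array(s['camera_from_world']); q=(T@np.append(P,1))[:3]*[1,-1,-1]
    k,d=K(s); return cv2.projectPoints(q.reshape(1,1,3),np.zeros(3),np.zeros(3),k,d)[0].ravel().round(1)
E
python3 - <<'E'
from h import *
for n in('scene','side'):
    s=snap(n,n+'0.png'); print(n,ray(s,(320,200)))
print(r.sense())
E
```

```text
scene (array([1340.23044962, -346.15187999, 1232.73429156]), array([-0.56942941,  0.2624242 , -0.77912722]))
side (array([485.66953486, 942.08660508, 737.46291667]), array([ 0.0887934 , -0.8524984 , -0.51517849]))
{'time': 0.1, 'joint_pos': array([-4.89220025e+00,  7.50980020e+00,  8.53249464e+01, -5.53580359e-04,
        8.72614391e+01, -4.89331112e+00]), 'qd': array([-0.06758318, -0.08769702, -0.14654601, -0.08096562,  0.02880626,
       -0.03417748]), 'joint_efforts': array([ 1.52257860e-03, -5.70947063e+01, -5.01941299e+01, -1.80579236e-04,
        8.16394575e-03,  5.26326357e-05]), 'tool_pos': array([5.99427901e+02, 7.63937025e-02, 1.90941338e+02]), 'tcp_rot': array([-1.79904118e+02, -7.65380531e-03,  9.00011314e+01]), 'ft_force': array([-0.47271328,  0.14887745,  0.01122943]), 'wrist_torque': array([ 0.00949707, -0.01495925, -0.01106788]), 'grip_force': 0.0, 'finger_gap': 85.3242474937962}
```

View pics/scene0.png

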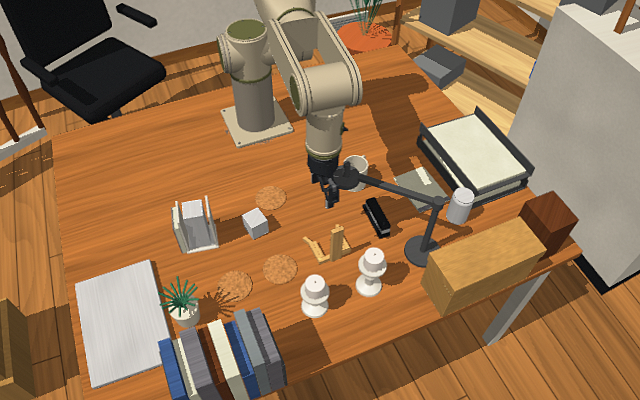

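View pics/side0.png

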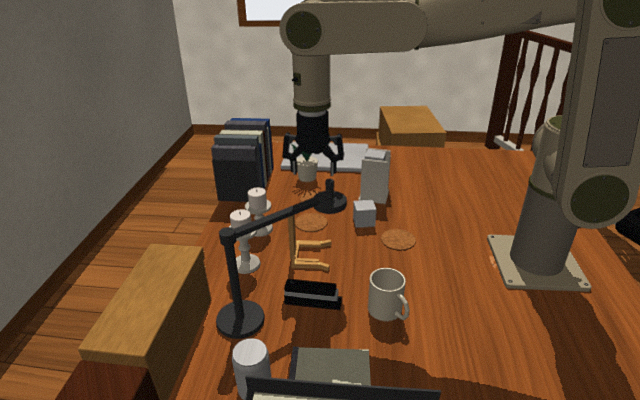

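Scene: the lamp head is at (345,180) and its post at (415,250). The caddy with the tall tin is at (195,225), the short tin at (255,222) and the holder at (328,243). There are cork rounds at (270,198), (280,268) and (235,285), and a grey-white pad at about (413,190).

```bash
python3 - <<'E'
from h import *
s=load('scene0.png');d=load('side0.png')
im=s['pixels']
for n,p,z in [('mat1',(270,198),4),('mat2',(280,268),4),('mat3',(235,285),4),('postbase',(420,250),10),('head',(344,178),240),('posttop',(438,201),250),('short',(255,215),62),('tintop',(193,207),150),('wpadbig c',(118,323),0),('mug',(355,160),92),('candleA base',(314,303),0),('candB base',(370,285),0),('plant',(182,300),70),('pad?',(415,190),10),('trayBL',(452,208),0)]:
    print(n,onz(s,p,z))
for n,p,z in [('mat',(398,239),4),('mat',(311,219),4),('head',(330,195),254),('padTL',(296,348),10),('padTR',(370,350),10),('can top',(250,350),110),('posttop',(227,236),250),('wpad',(330,158),0)]:
    print('side',n,onz(d,p,z))
cv2.imwrite('pics/c1.png',cv2.resize(im[130:350,150:470],None,fx=2.5,fy=2.5,interpolation=cv2.INTER_CUBIC))
E
```

```text
mat1 [371.4 -77.8]
mat2 [ 629.1 -141.2]
mat3 [ 632.1 -279.6]
postbase [739.3 264.2]
head [570.1  78.7]
posttop [745.1 266.4]
short [ 461.3 -154.6]
tintop [ 431.9 -322.2]
wpadbig c [ 620.9 -619.9]
mug [399.5 207.8]
candleA base [769.5 -93.9]
candB base [780.4  75.5]
plant [ 659.4 -428.5]
pad? [530.  370.2]
trayBL [636.6 449.2]
side mat [367.2 -73.3]
side mat [ 628.7 -156. ]
side head [548.9 118.8]
side padTL [602.2 344.2]
side padTR [447.3 335.6]
side can top [668.6 439.3]
side posttop [737.  285.8]
side wpad [ 604.8 -604.2]
```

View pics/c1.png

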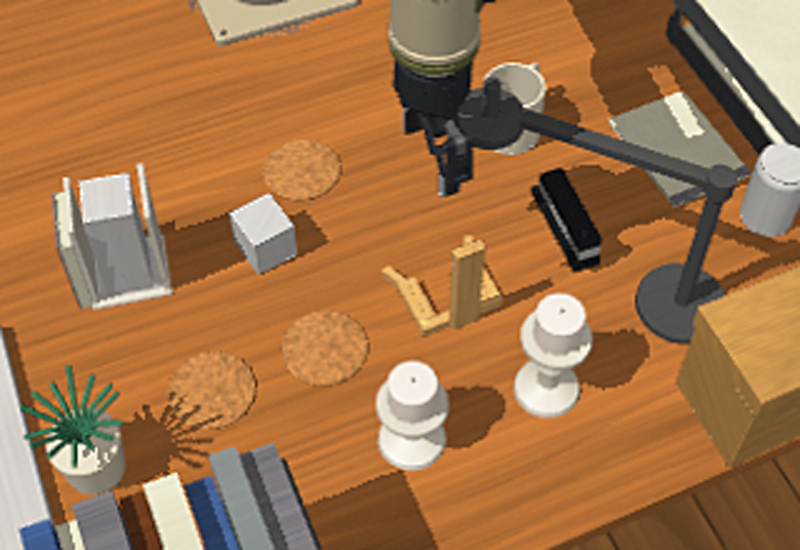

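The crop separates the three cork rounds: (235,285) → y≈-280, (280,268) → y≈-141 and (270,198) → y≈-78. The one meant is (235,285), because it is farthest to the robot's right. The tall tin is the one between the uprights at (193,207), and the small box at (255,222) is the decoy. I'll triangulate the lamp and pad next.

```bash
cat >> h.py <<'E'
def tri(a,p,b,q):
    c1,v1=ray(a,p);c2,v2=ray(b,q);t=np.linalg.lstsq(np.c_[v1,-v2],c2-c1,rcond=None)[0]
    A=c1+v1*t[0];B=c2+v2*t[1];return ((A+B)/2).round(1),np.linalg.norm(A-B).round(1)
E
python3 - <<'E'
from h import *
s=load('scene0.png');d=load('side0.png')
c=lambda x,y:(150+x/2.5-.3,130+y/2.5-.3)
print('stubtop',tri(s,c(492,84),d,(330,181)))
print('posttop',tri(s,c(722,177),d,(227,236)))
for p in [(612,118),(690,92),(750,172),(670,205)]: print('pad',onz(s,c(*p),10))
print('base',onz(s,c(680,300),10))
for p in [(388,268),(412,290),(425,333),(500,302),(484,268)]: print('holder',onz(s,c(*p),16))
for p in [(461,238),(477,236),(484,242),(469,250)]: print('post',onz(s,c(*p),150))
for p in [(81,184),(125,174),(132,208),(88,222)]: print('tin',onz(s,c(*p),154))
for n,p,z in[('cA',(411,440),0),('cB',(547,385),0),('plant',(88,460),30)]:print(n,onz(s,c(*p),z))
w=snap('wrist','w0.png'); print(ray(w,(320,200)), w['fx'])
E
```

```text
stubtop (array([551.5,  92.5, 274.7]), np.float64(1.2))
posttop (array([740.4, 274. , 241.9]), np.float64(2.3))
pad [453.2 335.6]
pad [453.2 458.8]
pad [606.  457.6]
pad [611.3 332. ]
base [740.4 269.4]
holder [563.8 -35.5]
holder [604.2 -21.4]
holder [665.  -31.1]
holder [660.7  67.6]
holder [609.1  71. ]
post [643.9  18.9]
post [648.3  36.2]
post [658.6  39.8]
post [661.9  20.2]
tin [ 409.9 -347.9]
tin [ 415.5 -297.4]
tin [ 466.1 -302.8]
tin [ 465.9 -353.5]
cA [777.3 -96.9]
cB [774.9  73.5]
plant [ 679.3 -434.3]
(array([598.44280934,  84.83395288, 373.09662227]), array([-0.01087882, -0.32301689, -0.94638305])) 292.809095929728
```

Request:
{"name": "step_arm", "arguments": {
  "delta_pos": [
    [0,0,0.2],
    [0,0,0.2],
    [0,0,0.2],
    [-0.06,0.11,0],
    [-0.06,0.11,0],
    [-0.06,0.12,0],
    [-0.06,0.12,0],
    [0,0,0]
  ],
  "spin": [0,0,0,-0.05,-0.05,-0.05,-0.05,-0.05]
}}

```text
time: 1.15
tool_pos: [551.2, 93.7, 311.8]
tcp_rot: [-180.0, -0.0, 44.8]
ft_force: [-0.3, 0.5, -0.3]
finger_gap: 85.5
grip_force: 0.0
```

```bash
python3 - <<'E'
from h import *
w=snap('wrist','w1.png'); print(proj(w,[551,92.5,278]),proj(w,[531,396,10]),ray(w,(320,200)))
E
```

```text
[325.2 213.1] [166.5  17.5] (array([609.79890855, 153.5245132 , 493.97956704]), array([-0.23626603, -0.22078915, -0.94632429]))
```

View pics/w1.png

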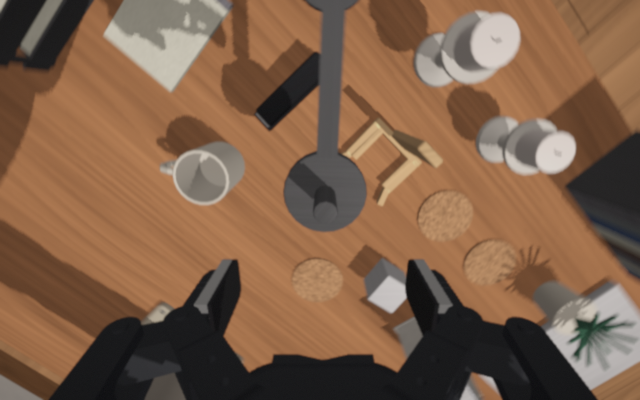

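The stub top shows at (326,212), where I predicted it (325,213). The pad is at (165,40), with the holder at (400,160) and the mats at (317,279), (445,215) and (490,262). I'll descend and grip the stub.

Request:
{"name": "step_arm", "arguments": {
  "delta_pos": [
    [0,0,-0.16],
    [0,0,-0.15],
    [0,0,0]
  ],
  "spin": [0,0,0]
}}

```text
time: 1.58
tool_pos: [550.2, 91.7, 246.7]
tcp_rot: [-179.8, 0.3, 45.1]
ft_force: [-0.0, 0.6, -0.5]
finger_gap: 85.4
grip_force: 0.0
```

Request:
{"name": "step_arm", "arguments": {
  "delta_pos": [
    [0,0,0],
    [0,0,0],
    [0,0,0],
    [0,0,0],
    [0,0,0],
    [0,0,0]
  ],
  "spin": [0,0,0,0,0,0],
  "gripper": -1,
  "squeeze": 25
}}

```text
time: 2.33
tool_pos: [552.0, 92.0, 249.9]
tcp_rot: [-180.0, 0.0, 45.0]
ft_force: [0.4, -0.1, -0.1]
finger_gap: 0.4
grip_force: 0.0
```

```bash
python3 - <<'E'
import numpy as np
P=np.array([740.,272]);a0=np.arctan2(93-272,551.2-740);a1=np.radians(149.3)
R=np.hypot(93-272,551.2-740);print(R,np.degrees(a0))
a=np.linspace(a0+2*np.pi,a1,13);p=P+R*np.c_[np.cos(a),np.sin(a)];print((np.diff(p,axis=0)/200).round(3).tolist(),p[-1])
E
```

```text
260.1661776634311 -136.52628008934775
[[-0.091, 0.107], [-0.079, 0.116], [-0.066, 0.124], [-0.052, 0.13], [-0.038, 0.135], [-0.023, 0.138], [-0.008, 0.14], [0.007, 0.14], [0.022, 0.139], [0.037, 0.135], [0.051, 0.131], [0.065, 0.124]] [516.29552114 404.82599949]
```

```bash
python3 - <<'E'
from h import *
w=snap('wrist','w2.png'); s=snap('scene','s2.png'); d=snap('side','d2.png')
a=cv2.resize(s['pixels'][120:240,290:410],(400,400)); b=cv2.resize(d['pixels'][110:230,270:390],(400,400))
cv2.imwrite('pics/c2.png',np.hstack([a,b]))
print(proj(w,[552,92,270]),proj(s,[551.5,92.5,278]),proj(d,[551.5,92.5,278]))
E
```

```text
[324.8 243.6] [346.4 162.3] [329.8 179.9]
```

View pics/c2.png

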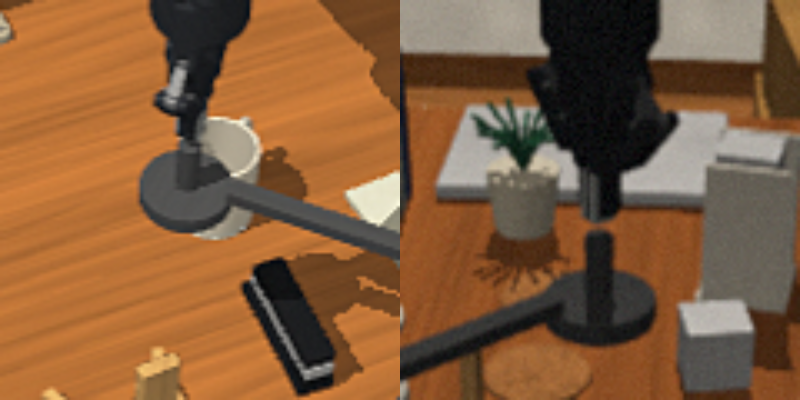

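```bash
python3 - <<'E'
from h import *
s=load('s2.png');d=load('d2.png');print(r.sense()['tool_pos'],r.sense()['joint_pos'].round(2),r.sense()['ft_force'])
for z in(250,280):print(z,proj(s,[552,92,z]),proj(d,[552,92,z]))
print(tri(s,(290+188*.3,120+142*.3),d,(270+200*.3,110+222*.3)))
s=load('scene0.png');d=load('side0.png');print(proj(s,[643,0,205]),proj(d,[643,0,205]),proj(s,[557,0,205]),proj(d,[557,0,205]))
for n,q in(('s',s),('d',d)):
    pass
a=cv2.resize(s['pixels'][140:220,280:400],(480,320)); b=cv2.resize(d['pixels'][110:190,260:380],(480,320))
cv2.imwrite('pics/c3.png',np.hstack([a,b])[:, :800])
E
```

```text
[551.96503576  92.01717659 249.83309152] [ 4.21  0.23 86.84  0.   92.94 49.21] [0.04314502 0.76580592 0.18865338]
250 [345.8 169.5] [329.6 190.6]
280 [346.4 161.9] [329.6 179. ]
(array([553.4,  89.4, 282.9]), np.float64(5.2))
[328.2 214.7] [296.7 186.6] [315.3 191.6] [330.4 187.9]
```

View pics/c3.png

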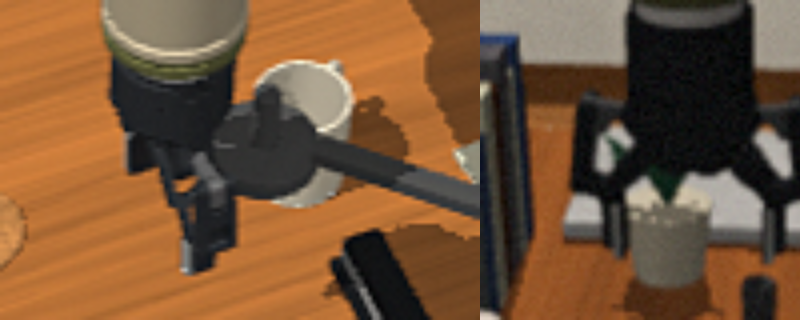

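The pictures show the fingertips about 32 mm higher than the TCP reading, in both the open start pose and this shut one. The stub's top lies just under the shut tips, so they closed above it. I'll reopen, go 34 mm lower and allow for that offset from now on.

Request:
{"name": "step_arm", "arguments": {
  "delta_pos": [
    [0,0,0],
    [0,0,0],
    [0,0,0],
    [0,0,0],
    [0,0,-0.09],
    [0,0,-0.08],
    [0,0,0]
  ],
  "spin": [0,0,0,0,0,0,0],
  "gripper": 1
}}

```text
time: 3.35
tool_pos: [550.3, 91.9, 212.8]
tcp_rot: [-179.8, 0.2, 45.0]
ft_force: [0.1, 0.9, 0.9]
finger_gap: 85.0
grip_force: 0.0
```

Request:
{"name": "step_arm", "arguments": {
  "delta_pos": [
    [0,0,0],
    [0,0,0],
    [0,0,0],
    [0,0,0],
    [0,0,0],
    [0,0,0]
  ],
  "spin": [0,0,0,0,0,0],
  "gripper": -1,
  "squeeze": 30
}}

```text
time: 4.1
tool_pos: [552.3, 92.1, 216.5]
tcp_rot: [180.0, -0.0, 45.0]
ft_force: [-0.8, -0.3, 4.8]
finger_gap: 18.9
grip_force: 29.4
```

Request:
{"name": "step_arm", "arguments": {
  "delta_pos": [
    [-0.091,0.107,0],
    [-0.079,0.116,0],
    [-0.066,0.124,0],
    [-0.052,0.13,0],
    [-0.038,0.135,0],
    [-0.023,0.138,0],
    [0,0,0]
  ],
  "spin": [-0.02,-0.02,-0.02,-0.02,-0.02,-0.02,0]
}}

```text
time: 4.97
tool_pos: [481.2, 244.0, 216.3]
tcp_rot: [-179.9, 0.0, 23.5]
ft_force: [-5.9, 0.5, 5.4]
finger_gap: 19.0
grip_force: 30.4
```

Request:
{"name": "step_arm", "arguments": {
  "delta_pos": [
    [-0.008,0.14,0],
    [0.007,0.14,0],
    [0.022,0.139,0],
    [0.037,0.135,0],
    [0.051,0.131,0],
    [0.065,0.124,0],
    [0,0,0],
    [0,0,0]
  ],
  "spin": [-0.02,-0.02,-0.02,-0.02,-0.02,-0.02,0,0]
}}

```text
time: 5.98
tool_pos: [517.0, 404.3, 216.1]
tcp_rot: [-180.0, -0.0, 1.8]
ft_force: [-0.5, 2.1, 3.3]
finger_gap: 18.6
grip_force: 30.5
```

Request:
{"name": "step_arm", "arguments": {
  "delta_pos": [
    [0,0,0],
    [0,0,0],
    [0,0,0],
    [0,0,0],
    [0,0,0.2],
    [0,0,0.2],
    [0,0,0.2],
    [0,0,0]
  ],
  "spin": [0,0,0,0,0,0,0,0],
  "gripper": 1
}}

```text
time: 6.98
tool_pos: [518.4, 404.7, 341.2]
tcp_rot: [-179.8, -0.4, 1.8]
ft_force: [-0.1, 0.3, -0.7]
finger_gap: 85.5
grip_force: 0.0
```

```bash
python3 - <<'E'
from h import *
w=snap('wrist','w3.png'); s=snap('scene','s3.png'); d=snap('side','d3.png')
print(proj(s,[516,405,278]),proj(d,[516,405,278]),proj(w,[516,405,278]))
a=cv2.resize(s['pixels'][120:300,290:510],(490,400)); b=w['pixels'][:,160:470]
cv2.imwrite('pics/c4.png',np.hstack([a,b]))
E
```

```text
[437.6 123.9] [336.5 271.8] [323.1 202.2]
```

View pics/c4.png

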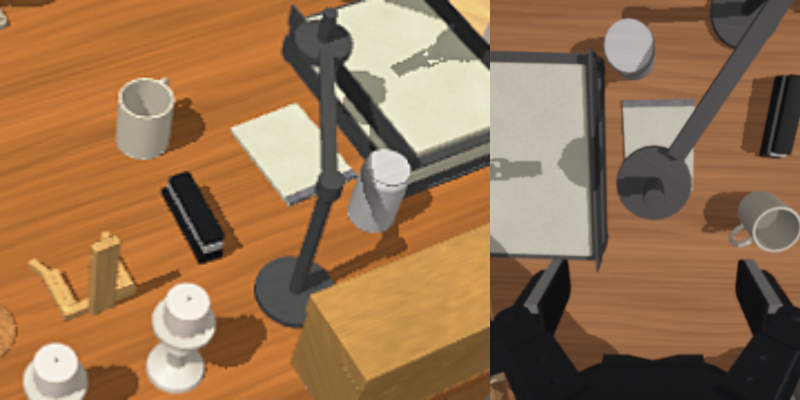

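Lamp: the stub is at the predicted pixel (437,124) and the head is over the pad. In that crop the whole pad shows at (232–352, 105–202). Next I'll look closely at the holder.

Request:
{"name": "step_arm", "arguments": {
  "delta_pos": [
    [0.05,-0.2,0],
    [0.05,-0.22,0],
    [0.06,-0.22,0],
    [0.06,-0.22,0],
    [0.06,-0.22,0],
    [0.06,-0.22,0],
    [0.06,-0.22,0],
    [0.06,0,-0.1]
  ],
  "spin": [0.05,0.055,0.055,0.055,0.055,0.055,0.055,0.055]
}}

```text
time: 8.12
tool_pos: [609.7, 96.4, 315.8]
tcp_rot: [179.9, 0.0, 80.2]
ft_force: [0.3, 0.6, -0.5]
finger_gap: 85.4
grip_force: 0.0
```

Request:
{"name": "step_arm", "arguments": {
  "delta_pos": [
    [0,0,-0.2],
    [0,0,-0.2],
    [0,0,0]
  ],
  "spin": [0.055,0,0]
}}

```text
time: 8.5
tool_pos: [605.5, 99.5, 229.7]
tcp_rot: [-179.4, 0.0, 90.0]
ft_force: [0.0, 0.1, 0.1]
finger_gap: 85.3
grip_force: 0.0
```

```bash
python3 - <<'E'
from h import *
s=load('s3.png')
print('pad c',[onz(s,(290+x*220/490,120+y*.45),10) for x,y in((296,105),(232,130),(290,202),(352,172))])
w=snap('wrist','w4.png');print(r.sense()['tool_pos'],proj(w,[615,18,16]))
E
```

```text
pad c [array([452.5, 448. ]), array([459., 331.]), array([611.7, 341.1]), array([599.9, 455. ])]
[607.11993876  99.66092697 233.21725026] [331.7 220. ]
```

Request:
{"name": "step_arm", "arguments": {
  "delta_pos": [
    [-0.106,-0.21,0.06],
    [-0.106,-0.21,0.06],
    [-0.106,-0.21,0.06],
    [-0.106,-0.21,0.06],
    [-0.106,-0.21,0.06],
    [-0.106,-0.21,0.06],
    [-0.106,-0.21,0.06],
    [-0.106,-0.21,0.06]
  ],
  "spin": [0,0,0,0,0,0,0,0]
}}

```text
time: 9.55
tool_pos: [439.1, -237.7, 335.2]
tcp_rot: [179.8, 0.1, 90.0]
ft_force: [0.0, 0.6, 0.5]
finger_gap: 85.5
grip_force: 0.0
```

Request:
{"name": "step_arm", "arguments": {
  "delta_pos": [
    [0,0,0],
    [0,0,0]
  ],
  "spin": [0,0]
}}

```text
time: 9.8
tool_pos: [439.9, -236.2, 333.6]
tcp_rot: [179.9, 0.1, 90.0]
ft_force: [0.0, 0.1, -0.0]
finger_gap: 85.4
grip_force: 0.0
```

```bash
python3 - <<'E'
from h import *
w=snap('wrist','w5.png');print(r.sense()['tool_pos'],proj(w,[437,-325,154]))
a=load('w4.png')
x0,y0=proj(a,[615,18,16]).astype(int);x1,y1=proj(w,[437,-325,154]).astype(int);y0=min(y0,300);y1=min(y1,300)
print(x0,y0,x1,y1)
cr=lambda q,x,y:cv2.resize(q['pixels'][y-100:y+100,x-67:x+67],(400,600),interpolation=cv2.INTER_CUBIC)
cv2.imwrite('pics/c5.png',np.hstack([cr(a,x0,y0),cr(w,x1,y1)]))
E
```

```text
[ 439.93115807 -235.64947276  332.90099158] [321.3 234.7]
331 220 321 234
```

View pics/c5.png

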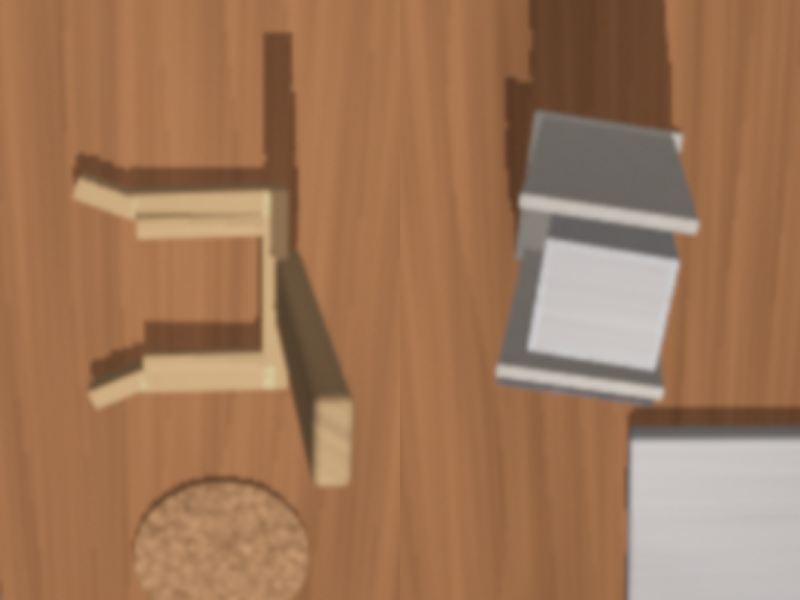

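The left crop shows the holder: the rails run from (135,190) to (288,190) and from (140,390) to (287,385), with the post top at (333,443) and the mouth towards -x. The right crop shows the tall tin's top (541,238)-(680,262)-(657,370)-(528,350) between the uprights. It has the full 150 height, so it is the right tin.

```bash
python3 - <<'E'
from h import *
a=load('w4.png');b=load('w5.png')
A=lambda x,y:(331-67+(x+.5)*134/400-.5,120+(y+.5)/3-.5)
B=lambda x,y:(321-67+(x-400+.5)*134/400-.5,134+(y+.5)/3-.5)
for n,z,l in(('outer',16,[(135,192),(288,190),(140,390),(287,385)]),('lip',16,[(138,238),(262,235),(145,353),(262,350)]),('post',150,[(315,400),(352,398),(350,486),(315,488)])):
    p=np.array([onz(a,A(*q),z) for q in l]);print(n,p.tolist(),p.mean(0))
for n,z,l in(('tin',154,[(541,238),(680,262),(657,370),(528,350)]),('upr',150,[(520,193),(698,222),(663,388),(498,365)])):
    p=np.array([onz(b,B(*q),z) for q in l]);print(n,p.tolist(),p.mean(0))
E
```

```text
outer [[582.5, 73.0], [654.2, 74.2], [583.4, -31.0], [658.0, -27.7]] [619.525  22.125]
lip [[583.6, 50.3], [642.8, 52.0], [586.2, -10.2], [644.7, -8.3]] [614.325  20.95 ]
post [[650.1, 38.5], [662.6, 39.3], [664.2, 4.7], [652.0, 3.8]] [657.225  21.575]
tin [[410.0, -293.3], [472.1, -304.9], [462.8, -359.6], [402.5, -348.9]] [ 436.85  -326.675]
upr [[401.0, -273.6], [479.9, -287.3], [466.1, -371.6], [387.7, -359.1]] [ 433.675 -322.9  ]
```

Request:
{"name": "step_arm", "arguments": {
  "delta_pos": [
    [0,-0.15,0],
    [0,-0.15,0],
    [-0.015,-0.155,0],
    [0,0,-0.2],
    [0,0,-0.2],
    [0,0,-0.1],
    [0,0,0],
    [0,0,0]
  ],
  "spin": [-0.027,-0.026,0,0,0,0,0,0]
}}

```text
time: 10.85
tool_pos: [437.4, -327.4, 233.9]
tcp_rot: [179.9, 0.1, 80.5]
ft_force: [-0.3, -0.2, 0.3]
finger_gap: 85.3
grip_force: 0.0
```

Request:
{"name": "step_arm", "arguments": {
  "delta_pos": [
    [0,0,-0.2],
    [0,0,-0.2],
    [0,0,-0.2],
    [0,0,-0.1],
    [0,0,-0.08],
    [0,0,0]
  ],
  "spin": [0,0,0,0,0,0]
}}

```text
time: 11.6
tool_pos: [436.5, -327.2, 75.9]
tcp_rot: [-180.0, -0.0, 80.5]
ft_force: [-0.5, 1.0, -0.3]
finger_gap: 85.5
grip_force: 0.0
```

Request:
{"name": "step_arm", "arguments": {
  "delta_pos": [
    [0,0,0],
    [0,0,0],
    [0,0,0],
    [0,0,0],
    [0,0,0],
    [0,0,0]
  ],
  "spin": [0,0,0,0,0,0],
  "gripper": -1,
  "squeeze": 60
}}

```text
time: 12.35
tool_pos: [437.7, -328.3, 77.9]
tcp_rot: [179.8, 0.1, 80.5]
ft_force: [0.5, -0.5, 6.2]
finger_gap: 58.8
grip_force: 65.9
```

Request:
{"name": "step_arm", "arguments": {
  "delta_pos": [
    [0,0,0.05],
    [0,0,0.12],
    [0,0,0.13],
    [0,0,0.13],
    [0,0,0.13],
    [0,0,0.13],
    [0,0,0.13],
    [0,0,0.03]
  ],
  "spin": [0,0,0,0,0,0,0,0]
}}

```text
time: 13.35
tool_pos: [437.0, -327.7, 248.0]
tcp_rot: [179.9, 0.1, 80.5]
ft_force: [0.2, 0.3, -4.2]
finger_gap: 59.4
grip_force: 65.7
```

```bash
python3 - <<'E'
from h import *
d=snap('side','d6.png');s=snap('scene','s6.png');q=r.sense();print(q['tool_pos'],q['ft_force'],q['finger_gap'])
for im,n in((s,'s'),(d,'d')):
    x,y=proj(im,[437,-328,230]).astype(int);x=np.clip(x,80,560);y=np.clip(y,75,325)
    c=cv2.resize(im['pixels'][y-75:y+75,x-50:x+50],(400,600),interpolation=cv2.INTER_CUBIC);print(n,x,y)
    o=c if n=='s' else np.hstack([o,c])
cv2.imwrite('pics/c6.png',o)
E
```

```text
[ 436.4346324  -327.20932701  246.10743439] [-0.96175487  0.99012718 -4.4872164 ] 59.317755475718066
s 185 190
d 376 131
```

Request:
{"name": "step_arm", "arguments": {
  "delta_pos": [
    [0.03,0.1,0],
    [0.05,0.19,0],
    [0.06,0.2,0],
    [0.06,0.2,0],
    [0.06,0.2,0],
    [0.06,0.2,0],
    [0.06,0.2,0],
    [0.06,0.2,0]
  ],
  "spin": [0,0.03,0.033,0,0,0,0,0]
}}

```text
time: 14.45
tool_pos: [523.6, -26.6, 244.3]
tcp_rot: [-179.9, -0.0, 91.8]
ft_force: [0.1, 0.4, -2.1]
finger_gap: 59.3
grip_force: 65.6
```

Request:
{"name": "step_arm", "arguments": {
  "delta_pos": [
    [0.035,0.17,0],
    [0.01,0.06,0],
    [0,0,0],
    [0,0,0]
  ],
  "spin": [0,0,0,0]
}}

```text
time: 14.95
tool_pos: [533.0, 16.1, 245.4]
tcp_rot: [-180.0, 0.0, 91.8]
ft_force: [0.7, -0.6, -3.4]
finger_gap: 59.7
grip_force: 65.6
```

Move 1 mm in x and 2 mm in y, then lower 170 mm to the desk (reading ≈75).

Request:
{"name": "step_arm", "arguments": {
  "delta_pos": [
    [0.005,0.01,-0.15],
    [0,0,-0.2],
    [0,0,-0.2],
    [0,0,-0.15],
    [0,0,-0.08],
    [0,0,-0.04],
    [0,0,0],
    [0,0,0]
  ],
  "spin": [0,0,0,0,0,0,0,0]
}}

```text
time: 15.95
tool_pos: [535.5, 18.7, 83.4]
tcp_rot: [179.9, 0.0, 91.8]
ft_force: [0.4, -0.1, -2.6]
finger_gap: 59.6
grip_force: 65.5
```

Request:
{"name": "step_arm", "arguments": {
  "delta_pos": [
    [0,0,-0.025],
    [0,0,-0.01],
    [0,0,-0.01],
    [0,0,0]
  ],
  "spin": [0,0,0,0]
}}

```text
time: 16.45
tool_pos: [534.6, 19.0, 73.8]
tcp_rot: [180.0, -0.0, 91.8]
ft_force: [-2.6, 0.4, 4.4]
finger_gap: 59.3
grip_force: 66.5
```

Request:
{"name": "step_arm", "arguments": {
  "delta_pos": [
    [0,0,0],
    [0,0,0],
    [0,0,0],
    [0,0,0.1],
    [0,0,0.15],
    [0,0,0.1],
    [0,0,0],
    [0,0,0]
  ],
  "spin": [0,0,0,0,0,0,-0.055,-0.055],
  "gripper": 1
}}

```text
time: 17.45
tool_pos: [534.7, 18.8, 143.4]
tcp_rot: [180.0, -0.0, 71.7]
ft_force: [0.1, -0.5, 0.0]
finger_gap: 85.3
grip_force: 0.0
```

Request:
{"name": "step_arm", "arguments": {
  "delta_pos": [
    [0,0,0],
    [0,0,0],
    [0,0,0],
    [0,0,0],
    [0,0,0],
    [0,0,0],
    [0,0,0],
    [0,0,0]
  ],
  "spin": [-0.055,-0.055,-0.055,-0.055,-0.055,-0.055,-0.055,0]
}}

```text
time: 18.45
tool_pos: [534.4, 18.8, 142.9]
tcp_rot: [180.0, 0.0, 2.8]
ft_force: [0.1, 0.1, -0.9]
finger_gap: 85.4
grip_force: 0.0
```

```bash
python3 - <<'E'
from h import *
q=r.sense();print(q['tool_pos'],q['tcp_rot'],q['joint_pos'].round(0));s=snap('scene','s7.png');d=snap('side','d7.png');w=snap('wrist','w7.png')
o=None
for im,P in((s,[570,20,60]),(d,[570,20,60])):
    x,y=proj(im,P).astype(int);c=cv2.resize(im['pixels'][y-75:y+75,x-50:x+50],(400,600),interpolation=cv2.INTER_CUBIC);print(x,y);o=c if o is None else np.hstack([o,c])
cv2.imwrite('pics/c7.png',o)
E
```

```text
[534.39092918  18.82573075 142.86976662] [1.79999851e+02 2.54158286e-03 2.76098413e+00] [-3. -1. 99. -0. 82. 84.]
322 224
324 238
```

View pics/c7.png

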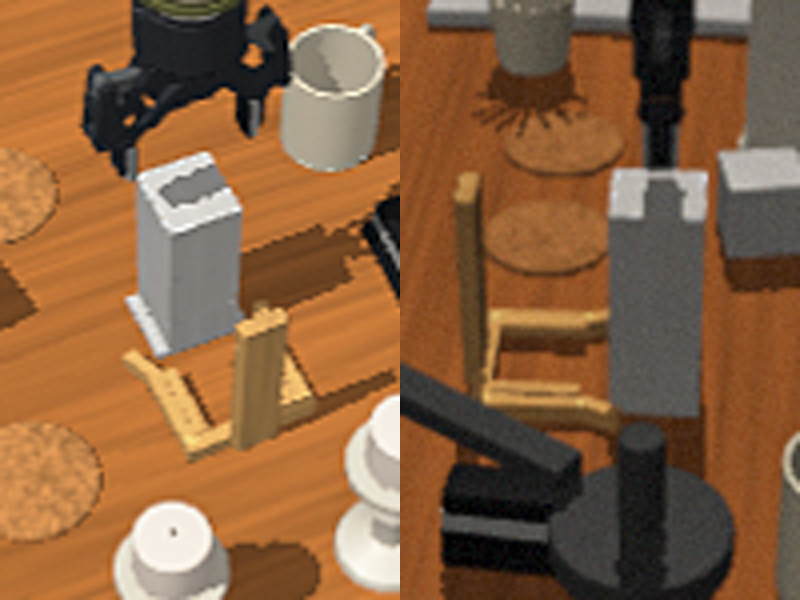

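The tin stands upright and square just in front of the holder mouth, with its foot plate at the flare and the fingers clear above. Next I'll grip it across y and slide it in.

Request:
{"name": "step_arm", "arguments": {
  "delta_pos": [
    [0,0,-0.12],
    [0,0,-0.12],
    [0,0,-0.09],
    [0,0,0]
  ],
  "spin": [-0.005,0,0,0]
}}

```text
time: 19.1
tool_pos: [532.9, 18.9, 75.2]
tcp_rot: [-180.0, 0.2, 1.9]
ft_force: [-0.6, -0.1, 0.2]
finger_gap: 85.4
grip_force: 0.0
```

Request:
{"name": "step_arm", "arguments": {
  "delta_pos": [
    [0,0,0],
    [0,0,0],
    [0,0,0],
    [0,0,0],
    [0,0,0],
    [0,0,0]
  ],
  "spin": [0,0,0,0,0,0],
  "gripper": -1,
  "squeeze": 60
}}

```text
time: 19.85
tool_pos: [535.8, 19.0, 78.5]
tcp_rot: [-180.0, -0.2, 1.8]
ft_force: [0.5, 1.8, 7.0]
finger_gap: 55.0
grip_force: 64.8
```

Request:
{"name": "step_arm", "arguments": {
  "delta_pos": [
    [0.04,0.001,0],
    [0.06,0.002,0],
    [0.06,0.002,0],
    [0.06,0.002,0],
    [0.05,0.002,0],
    [0,0,0]
  ],
  "spin": [0,0,0,0,0,0]
}}

```text
time: 20.6
tool_pos: [589.0, 20.9, 77.8]
tcp_rot: [-180.0, -0.0, 1.8]
ft_force: [-1.9, 1.7, 7.4]
finger_gap: 55.3
grip_force: 68.2
```

Request:
{"name": "step_arm", "arguments": {
  "delta_pos": [
    [0.03,0.001,0],
    [0.03,0.001,0],
    [0.03,0.001,0],
    [0.02,0,0],
    [0,0,0]
  ],
  "spin": [0,0,0,0,0]
}}

```text
time: 21.22
tool_pos: [610.4, 21.0, 76.7]
tcp_rot: [180.0, 0.0, 1.8]
ft_force: [-3.5, -0.6, 3.6]
finger_gap: 55.3
grip_force: 68.3
```

Request:
{"name": "step_arm", "arguments": {
  "delta_pos": [
    [0.01,0,0],
    [0.01,0,0],
    [0.01,0,0],
    [0,0,0]
  ],
  "spin": [0,0,0,0]
}}

```text
time: 21.72
tool_pos: [616.1, 21.0, 76.7]
tcp_rot: [180.0, 0.0, 1.8]
ft_force: [-3.7, -0.9, 3.2]
finger_gap: 55.2
grip_force: 68.3
```

Request:
{"name": "step_arm", "arguments": {
  "delta_pos": [
    [0.01,0,0],
    [0.01,0,0],
    [0,0,0]
  ],
  "spin": [0,0,0]
}}

```text
time: 22.1
tool_pos: [620.5, 21.1, 76.7]
tcp_rot: [180.0, -0.0, 1.8]
ft_force: [-3.7, -1.4, 2.1]
finger_gap: 55.2
grip_force: 68.1
```

Request:
{"name": "step_arm", "arguments": {
  "delta_pos": [
    [0.01,0,0],
    [0.01,0,0],
    [0,0,0]
  ],
  "spin": [0,0,0]
}}

```text
time: 22.48
tool_pos: [622.1, 21.2, 76.6]
tcp_rot: [-180.0, 0.3, 1.8]
ft_force: [-17.2, -1.8, 9.7]
finger_gap: 54.9
grip_force: 69.1
```

The force rose to 17 N, so the foot has met the cleat. I'll ease off and then draw the lid up slowly.

Request:
{"name": "step_arm", "arguments": {
  "delta_pos": [
    [-0.01,0,0],
    [-0.005,0,0],
    [0,0,0]
  ],
  "spin": [0,0,0]
}}

```text
time: 22.85
tool_pos: [621.7, 21.2, 76.9]
tcp_rot: [180.0, -0.0, 1.8]
ft_force: [-2.2, -1.4, -1.2]
finger_gap: 55.2
grip_force: 68.1
```

```bash
python3 - <<'E'
from h import *
s=snap('scene','s8.png');d=snap('side','d8.png')
o=None
for im,P in((s,[614,20,60]),(d,[614,20,60])):
    x,y=proj(im,P).astype(int);c=cv2.resize(im['pixels'][y-60:y+60,x-40:x+40],(400,600),interpolation=cv2.INTER_CUBIC);print(x,y);o=c if o is None else np.hstack([o,c])
cv2.imwrite('pics/c8.png',o)
E
```

```text
329 235
308 238
```

View pics/c8.png

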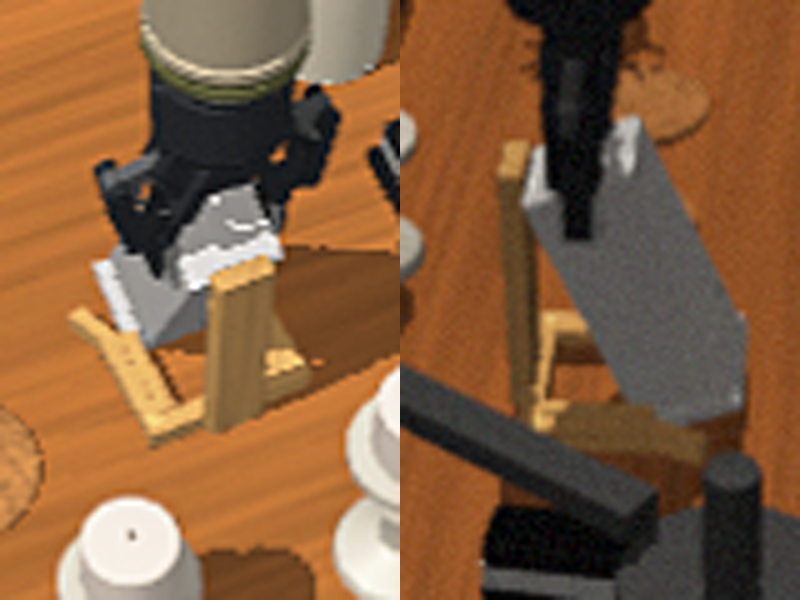

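Picture: the tin has tipped. Its top leans on the post, from (640,120) down to (690,420) in the right crop, and its foot has stopped short of home. Pushing at lid height tips it against the desk friction. I'll loosen the grip, move back along the arc to set it upright, and then slide it while lifted about 2 mm, which still clears the lips.

Request:
{"name": "step_arm", "arguments": {
  "delta_pos": [
    [0,0,0],
    [-0.04,0,0.006],
    [-0.05,0,0.004],
    [-0.05,0,0],
    [-0.05,0,0],
    [-0.05,0,-0.003],
    [-0.04,0,-0.005],
    [0,0,0]
  ],
  "spin": [0,0,0,0,0,0,0,0],
  "squeeze": 20
}}

```text
time: 23.95
tool_pos: [564.8, 21.2, 77.2]
tcp_rot: [-180.0, 0.0, 1.8]
ft_force: [0.1, -0.4, -3.7]
finger_gap: 54.7
grip_force: 67.5
```

```bash
cat >> h.py <<'E'
def tilt(f):
    "edges of the tin/lid in the side view: near-vertical Hough lines of grey mask"
    d=snap('side',f); im=d['pixels']; hsv=cv2.cvtColor(im,cv2.COLOR_BGR2HSV)
    m=((hsv[...,1]<60)&(hsv[...,2]>70)&(hsv[...,2]<235)).astype(np.uint8)*255
    m[:, :255]=0; m[:,345:]=0; m[:170]=0; m[330:]=0
    m=cv2.morphologyEx(m,cv2.MORPH_OPEN,np.ones((3,3)))
    cs=cv2.findContours(m,cv2.RETR_EXTERNAL,cv2.CHAIN_APPROX_NONE)[0]
    for c in sorted(cs,key=cv2.contourArea)[-2:]:
        if cv2.contourArea(c)<150: continue
        h=cv2.approxPolyDP(cv2.convexHull(c),2.5,True)[:,0].tolist()
        print(cv2.contourArea(c),cv2.boundingRect(c),[x if type(x) is float else tuple(round(v) for v in x) for x in cv2.minAreaRect(c)],h)
    return d
E
python3 - <<'E'
from h import *
d=tilt('d9.png')
for P in([505,46,150],[565,46,150],[505,46,40],[565,46,40]):print(P,proj(d,P))
E
```

```text
524.0 (255, 187, 17, 49) [(263, 211), (48, 16), 90.0] [[261, 187], [270, 203], [271, 230], [256, 235], [255, 187]]
920.5 (315, 203, 30, 63) [(336, 233), (61, 28), 65.55604553222656] [[333, 203], [338, 204], [344, 218], [344, 263], [336, 265], [315, 220], [317, 208]]
[505, 46, 150] [349.8 217.1]
[565, 46, 150] [325.8 216. ]
[505, 46, 40] [348.7 252.2]
[565, 46, 40] [325.9 251. ]
```

Request:
{"name": "step_arm", "arguments": {
  "delta_pos": [
    [0,0,-0.01],
    [0,0,-0.005],
    [0,0,0]
  ],
  "spin": [0,0,0],
  "gripper": -1,
  "squeeze": 20
}}

```text
time: 24.38
tool_pos: [566.9, 21.2, 76.6]
tcp_rot: [180.0, -0.1, 1.8]
ft_force: [-3.8, 0.4, 10.7]
finger_gap: 55.4
grip_force: 69.5
```

```bash
sed -i 's/m\[:,345:\]/m[:,385:]/' h.py; python3 - <<'E'
from h import *
d=tilt('d10.png'); q=r.sense(); print(q['ft_force'],q['grip_force'],q['wrist_torque'])
E
```

```text
1219.0 (354, 170, 31, 57) [(369, 198), (56, 30), 90.0] [[384, 170], [384, 202], [374, 225], [356, 226], [354, 201], [362, 170]]
1296.5 (315, 203, 42, 63) [(336, 234), (64, 28), 64.09349060058594] [[332, 203], [337, 204], [356, 243], [356, 260], [336, 265], [315, 221], [316, 209]]
[-2.41860244  0.49647963 10.01484175] 69.4624400138855 [ 3.86985439e-02  1.25134153e+00 -9.42354931e-04]
```

Request:
{"name": "step_arm", "arguments": {
  "delta_pos": [
    [-0.03,0,0],
    [-0.03,0,0.005],
    [-0.04,0,0.005],
    [-0.04,0,0],
    [0,0,0]
  ],
  "spin": [0,0,0,0,0]
}}

```text
time: 25.05
tool_pos: [539.4, 20.9, 78.4]
tcp_rot: [180.0, -0.3, 1.8]
ft_force: [4.3, -0.9, 8.4]
finger_gap: 55.0
grip_force: 68.6
```

```bash
python3 - <<'E'
from h import *
d=tilt('d11.png'); q=r.sense(); print(q['ft_force'],q['grip_force'],q['wrist_torque'])
E
```

```text
533.0 (255, 187, 17, 49) [(263, 211), (48, 16), 90.0] [[261, 187], [270, 203], [271, 230], [255, 235], [255, 187]]
2473.5 (325, 170, 60, 96) [(352, 213), (52, 104), 20.44955062866211] [[384, 170], [384, 202], [362, 261], [342, 265], [325, 219], [326, 208], [362, 170]]
[ 3.61644981 -0.45611126  8.51217039] 68.62476825714111 [-0.13087297 -1.02652051 -0.00269839]
```

Request:
{"name": "step_arm", "arguments": {
  "delta_pos": [
    [0,0,-0.008],
    [-0.04,0,0],
    [-0.05,0,0],
    [-0.05,0,0],
    [-0.04,0,0],
    [0,0,0]
  ],
  "spin": [0,0,0,0,0,0]
}}

```text
time: 25.85
tool_pos: [503.1, 20.5, 76.9]
tcp_rot: [179.9, -0.3, 1.8]
ft_force: [1.3, -3.0, 11.8]
finger_gap: 55.1
grip_force: 70.4
```

```bash
python3 - <<'E'
from h import *
d=tilt('d12.png'); q=r.sense(); print(q['ft_force'],q['grip_force'],q['wrist_torque'])
E
```

```text
532.0 (255, 187, 17, 49) [(263, 211), (48, 16), 90.0] [[261, 187], [270, 203], [271, 230], [255, 235], [255, 187]]
2021.5 (340, 170, 45, 97) [(362, 218), (96, 44), 90.0] [[384, 170], [384, 202], [363, 266], [342, 266], [340, 206], [369, 170]]
[ 0.36477268 -3.51203071 11.6879744 ] 70.43036699295044 [-0.54404034 -0.57037888 -0.04786209]
```

The tin is upright again: in the side view its edge runs from (340,206) to (342,266). I'll release it so it settles flat, rise and measure it again from the wrist.

Request:
{"name": "step_arm", "arguments": {
  "delta_pos": [
    [0,0,0],
    [0,0,0],
    [0,0,0],
    [0,0,0],
    [0,0,0.15],
    [0,0,0.2],
    [0,0,0.2],
    [0,0,0]
  ],
  "spin": [0,0,0,0,0,0,0,0],
  "gripper": 1,
  "squeeze": 60
}}

```text
time: 26.9
tool_pos: [503.9, 21.1, 188.8]
tcp_rot: [180.0, -0.4, 1.8]
ft_force: [-0.0, -0.3, -0.0]
finger_gap: 85.3
grip_force: 0.0
```

```bash
cat >> h.py <<'E'
def boxes(f,P):
    w=snap('wrist',f); hsv=cv2.cvtColor(w['pixels'],cv2.COLOR_BGR2HSV)
    c=proj(w,P); print('pred',c)
    m=((hsv[...,1]<70)&(hsv[...,2]>140)).astype(np.uint8)*255
    m=cv2.morphologyEx(m,cv2.MORPH_OPEN,np.ones((3,3)))
    for k in cv2.findContours(m,cv2.RETR_EXTERNAL,cv2.CHAIN_APPROX_NONE)[0]:
        if cv2.contourArea(k)<300 or cv2.pointPolygonTest(k,tuple(map(float,c)),True)<-40: continue
        h=cv2.approxPolyDP(cv2.convexHull(k),3,True)[:,0]
        print(cv2.contourArea(k),h.tolist(),[onz(w,q,P[2]).tolist() for q in h], 'rect',np.round(cv2.boxPoints(cv2.minAreaRect(np.array([onz(w,q,P[2]) for q in h],np.float32))),1).tolist())
    return w
E
python3 - <<'E'
from h import *
print(r.sense()['tool_pos']);tilt('d13.png')
boxes('w13.png',[503,20.5,150])
s=snap('scene','s13.png'); print(proj(s,[503,20.5,150]))
E
```

```text
[503.90166027  21.12568358 188.80525436]
564.0 (369, 268, 16, 52) [(376, 294), (51, 15), 90.0] [[384, 268], [384, 319], [380, 319], [369, 310], [370, 278], [374, 271]]
2281.5 (343, 170, 42, 98) [(360, 217), (37, 104), 17.35402488708496] [[384, 170], [384, 202], [364, 266], [343, 266], [344, 206], [362, 170]]
pred [324.2 209.6]
4333.5 [[360, 189], [356, 257], [291, 256], [288, 188]] [[521.0, -6.8], [461.1, -7.8], [460.3, 47.1], [520.1, 49.2]] rect [[460.20001220703125, 48.20000076293945], [461.1000061035156, -7.800000190734863], [521.0, -6.800000190734863], [520.0999755859375, 49.20000076293945]]
[314.3 188.4]
```

Request:
{"name": "step_arm", "arguments": {
  "delta_pos": [
    [-0.066,-0.002,0],
    [0,0,-0.15],
    [0,0,-0.2],
    [0,0,-0.15],
    [0,0,-0.065],
    [0,0,0],
    [0,0,0]
  ],
  "spin": [-0.004,0,0,0,0,0,0]
}}

```text
time: 27.92
tool_pos: [489.1, 20.8, 73.0]
tcp_rot: [180.0, -0.1, 1.1]
ft_force: [-0.0, 0.5, 0.2]
finger_gap: 85.4
grip_force: 0.0
```

Request:
{"name": "step_arm", "arguments": {
  "delta_pos": [
    [0,0,0],
    [0,0,0],
    [0,0,0],
    [0,0,0],
    [0,0,0],
    [0,0,0]
  ],
  "spin": [0,0,0,0,0,0],
  "gripper": -1,
  "squeeze": 60
}}

```text
time: 28.68
tool_pos: [489.2, 20.6, 73.0]
tcp_rot: [180.0, -0.1, 1.1]
ft_force: [-0.8, -1.3, 5.1]
finger_gap: 55.5
grip_force: 63.9
```

Request:
{"name": "step_arm", "arguments": {
  "delta_pos": [
    [0,0,0.02],
    [0.02,-0.01,0.02],
    [0.05,-0.004,0],
    [0.05,0,0],
    [0,0,0],
    [0,0,0]
  ],
  "spin": [0,0.004,0,0,0,0]
}}

```text
time: 29.42
tool_pos: [511.9, 18.1, 79.3]
tcp_rot: [-180.0, 0.1, 1.8]
ft_force: [0.5, -0.5, -4.3]
finger_gap: 55.4
grip_force: 64.0
```

```bash
python3 - <<'E'
from h import *
d=tilt('d14.png'); q=r.sense(); print(q['tool_pos'],q['ft_force'],q['tcp_rot'])
x=q['tool_pos'][0]
for P in([x-30,47,150],[x+30,47,150],[x-30,57,8],[x+30,57,8],[x+30,47,46]):print(P,proj(d,P))
E
```

```text
529.5 (255, 187, 17, 49) [(263, 211), (48, 16), 90.0] [[261, 187], [270, 203], [271, 230], [255, 235], [255, 187]]
2166.5 (334, 170, 51, 95) [(354, 214), (45, 105), 23.498565673828125] [[384, 170], [384, 202], [355, 264], [335, 263], [335, 203], [365, 170]]
[511.84542803  18.0926398   79.32820429] [-0.7511806   0.11463956 -2.81479527] [-1.79994120e+02  4.97991475e-02  1.80586204e+00]
[np.float64(481.8454280277497), 47, 150] [359.1 217.7]
[np.float64(541.8454280277497), 47, 150] [335.  216.6]
[np.float64(481.8454280277497), 57, 8] [357.  264.8]
[np.float64(541.8454280277497), 57, 8] [334.3 263.6]
[np.float64(541.8454280277497), 47, 46] [334.6 249.9]
```

Request:
{"name": "step_arm", "arguments": {
  "delta_pos": [
    [0.05,0,0],
    [0.04,0,-0.01],
    [0,0,-0.01],
    [0,0,0],
    [0,0,0]
  ],
  "spin": [0,0,0,0,0]
}}

```text
time: 30.1
tool_pos: [529.9, 18.0, 75.5]
tcp_rot: [-180.0, 0.0, 1.8]
ft_force: [0.8, -0.1, -3.1]
finger_gap: 55.8
grip_force: 64.0
```

Request:
{"name": "step_arm", "arguments": {
  "delta_pos": [
    [0.03,0.001,0],
    [0.05,0.002,0],
    [0.05,0.002,0],
    [0.05,0.002,0],
    [0.05,0.002,0],
    [0.03,0.001,0],
    [0,0,0]
  ],
  "spin": [0,0,0,0,0,0,0]
}}

```text
time: 30.98
tool_pos: [582.5, 20.0, 75.6]
tcp_rot: [-180.0, 0.0, 1.8]
ft_force: [-1.0, 0.1, -3.9]
finger_gap: 55.2
grip_force: 64.0
```

```bash
python3 - <<'E'
from h import *
d=tilt('d15.png'); q=r.sense(); print(q['tool_pos'],q['ft_force'],q['wrist_torque'])
x=q['tool_pos'][0]
for P in([x-30,48,150],[x+30,48,150],[x-30,58,2],[x+30,48,42]):print(P,proj(d,P))
E
```

```text
958.5 (307, 204, 24, 60) [(318, 234), (59, 23), 90.0] [[308, 204], [330, 204], [329, 263], [308, 257]]
1216.5 (354, 170, 31, 57) [(369, 198), (56, 30), 90.0] [[384, 170], [384, 202], [374, 225], [356, 226], [354, 201], [362, 170]]
[582.15096529  20.00866557  75.52784011] [ 0.32262444 -0.18069864 -3.54036301] [-5.32265074e-05  5.00670105e-02 -4.97432259e-02]
[np.float64(552.1509652907386), 48, 150] [330.8 216.7]
[np.float64(612.1509652907386), 48, 150] [306.9 215.6]
[np.float64(552.1509652907386), 58, 2] [330.3 265.4]
[np.float64(612.1509652907386), 48, 42] [308.  249.9]
```

Upright, free of contact and under the lips. I'll slide it the last 30 mm slowly.

Request:
{"name": "step_arm", "arguments": {
  "delta_pos": [
    [0.03,0.001,0],
    [0.04,0.001,0],
    [0.03,0.001,0],
    [0.02,0,0],
    [0.015,0,0],
    [0,0,0]
  ],
  "spin": [0,0,0,0,0,0]
}}

```text
time: 31.78
tool_pos: [609.3, 20.6, 75.6]
tcp_rot: [-180.0, 0.0, 1.8]
ft_force: [-0.4, -0.6, -3.5]
finger_gap: 55.1
grip_force: 64.0
```

Request:
{"name": "step_arm", "arguments": {
  "delta_pos": [
    [0.01,0,0],
    [0.01,0,0],
    [0.005,0,0],
    [0,0,0]
  ],
  "spin": [0,0,0,0]
}}

```text
time: 32.28
tool_pos: [613.1, 20.6, 75.4]
tcp_rot: [-180.0, 0.1, 1.8]
ft_force: [-5.5, 0.0, 0.5]
finger_gap: 55.2
grip_force: 64.3
```

Request:
{"name": "step_arm", "arguments": {
  "delta_pos": [
    [0,0,-0.008],
    [0,0,-0.007],
    [0,0,0],
    [0,0,0]
  ],
  "spin": [0,0,0,0]
}}

```text
time: 32.78
tool_pos: [613.6, 20.6, 73.4]
tcp_rot: [-180.0, 0.1, 1.8]
ft_force: [-6.6, -0.5, 4.5]
finger_gap: 55.2
grip_force: 64.6
```

```bash
python3 - <<'E'
from h import *
d=tilt('d16.png'); q=r.sense(); print(q['tool_pos'],q['ft_force'],q['wrist_torque'])
for P in([584.3,48,150],[644.3,48,150],[584.3,58,0],[644.3,48,40]):print(P,proj(d,P))
E
```

```text
928.0 (294, 204, 25, 55) [(306, 231), (54, 24), 90.0] [[318, 204], [318, 258], [297, 257], [296, 204]]
1214.0 (354, 170, 31, 57) [(369, 198), (56, 30), 90.0] [[384, 170], [384, 202], [374, 225], [356, 226], [354, 201], [362, 170]]
[613.59550466  20.58493722  73.39864699] [-5.56002811 -0.15026207  5.24311729] [0.16393819 1.58540586 0.00887662]
[584.3, 48, 150] [318.  216.1]
[644.3, 48, 150] [294.2 215. ]
[584.3, 58, 0] [318.3 265.3]
[644.3, 48, 40] [295.9 249.8]
```

Request:
{"name": "step_arm", "arguments": {
  "delta_pos": [
    [-0.004,0,0],
    [0,0,0.01],
    [0,0,0.02],
    [0,0,0.03],
    [0,0,0.04],
    [0,0,0.04],
    [0,0,0.04],
    [0,0,0.04]
  ],
  "spin": [0,0,0,0,0,0,0,0]
}}

```text
time: 33.83
tool_pos: [613.6, 20.6, 117.4]
tcp_rot: [180.0, -0.0, 1.8]
ft_force: [-0.1, 0.4, -7.9]
finger_gap: 55.2
grip_force: 64.9
```

Request:
{"name": "step_arm", "arguments": {
  "delta_pos": [
    [0,0,0.05],
    [0,0,0.06],
    [0,0,0.06],
    [0,0,0.06],
    [0,0,0.06],
    [0,0,0.06],
    [0,0,0.05],
    [0,0,0]
  ],
  "spin": [0,0,0,0,0,0,0,0]
}}

```text
time: 34.83
tool_pos: [614.1, 20.6, 198.0]
tcp_rot: [180.0, -0.1, 1.8]
ft_force: [-1.1, -0.4, -1.2]
finger_gap: 55.3
grip_force: 65.6
```

```bash
python3 - <<'E'
from h import *
d=tilt('d17.png'); q=r.sense(); print(q['tool_pos'],q['ft_force'],q['wrist_torque'])
for n,f in(('scene','s17.png'),):
    s=snap(n,f);hsv=cv2.cvtColor(s['pixels'],cv2.COLOR_BGR2HSV)
m=cv2.inRange(cv2.GaussianBlur(load('s3.png')['pixels'],(1,1),0),(0,0,0),(255,255,255))
a=load('scene0.png');x,y=proj(a,[632,-280,4]).astype(int);h=cv2.cvtColor(a['pixels'],cv2.COLOR_BGR2HSV);print(x,y,h[y,x],h[y-25,x+35],h[y,x+45])
w=load('w4.png');print('mat2 in w4',proj(w,[632,-280,4]))
E
```

```text
764.5 (292, 170, 26, 41) [(304, 190), (41, 24), 88.15238952636719] [[316, 170], [316, 210], [294, 209], [292, 170]]
1218.0 (354, 170, 31, 57) [(369, 198), (56, 30), 90.0] [[384, 170], [384, 202], [374, 225], [356, 226], [354, 201], [361, 170]]
[613.64634998  20.59284654 197.05644743] [ 0.16597302  0.32198184 -1.46807645] [ 0.01142873 -0.02087201 -0.0173079 ]
234 285 [ 14 155 196] [ 14 159 217] [ 14 183 169]
mat2 in w4 [339.2 366.5]
```

```bash
python3 - <<'E'
from h import *
a=load('scene0.png');print(onz(a,(234.7,285.1),4)); w=load('w1.png');print(onz(w,(491,263),4))
# cork edge by saturation/texture: local std in the wrist picture w1
g=cv2.cvtColor(w['pixels'],cv2.COLOR_BGR2LAB);roi=g[225:300,445:535]
print(roi[37,45],roi[5,5],roi[70,5])
s=load('s17.png');h=cv2.cvtColor(s['pixels'],cv2.COLOR_BGR2HSV)
for n,P in(('foot -y edge',[614,-16,6]),('core',[614,20,118])):print(n,proj(s,P),s['pixels'][tuple(proj(s,P).astype(int)[::-1])])
E
```

```text
[ 632.  -280.5]
[ 628.4 -284.1]
[148 139 154] [157 139 155] [ 24 128 127]
foot -y edge [317.4 249.5] [112 192 238]
core [329.6 223.5] [119 121 123]
```

Request:
{"name": "step_arm", "arguments": {
  "delta_pos": [
    [0,-0.1,0],
    [0.01,-0.2,0],
    [0.02,-0.2,0],
    [0.02,-0.2,0],
    [0.02,-0.2,0],
    [0.02,-0.2,0],
    [0,-0.2,0],
    [0,-0.1,0]
  ],
  "spin": [0,0,0,0,0,0,0,0]
}}

```text
time: 35.92
tool_pos: [630.2, -262.5, 195.7]
tcp_rot: [-180.0, 0.1, 1.7]
ft_force: [-0.7, 1.1, -1.1]
finger_gap: 55.5
grip_force: 65.6
```

Request:
{"name": "step_arm", "arguments": {
  "delta_pos": [
    [0,-0.085,0],
    [0,0,-0.15],
    [0,0,-0.2],
    [0,0,-0.2],
    [0,0,-0.12],
    [0,0,-0.04],
    [0,0,0],
    [0,0,0]
  ],
  "spin": [0,0,0,0,0,0,0,0]
}}

```text
time: 36.92
tool_pos: [632.6, -276.8, 56.8]
tcp_rot: [179.9, -0.1, 1.8]
ft_force: [0.3, -0.4, -1.0]
finger_gap: 55.1
grip_force: 65.7
```

Request:
{"name": "step_arm", "arguments": {
  "delta_pos": [
    [-0.005,-0.02,-0.04],
    [0,0,-0.03],
    [0,0,-0.015],
    [0,0,0],
    [0,0,0]
  ],
  "spin": [0,0,0,0,0]
}}

```text
time: 37.55
tool_pos: [630.4, -280.3, 37.6]
tcp_rot: [-180.0, 0.0, 1.8]
ft_force: [0.0, -0.4, -0.7]
finger_gap: 55.6
grip_force: 65.7
```

Request:
{"name": "step_arm", "arguments": {
  "delta_pos": [
    [0,0,-0.007],
    [0,0,-0.005],
    [0,0,0]
  ],
  "spin": [0,0,0]
}}

```text
time: 37.92
tool_pos: [630.7, -280.5, 37.2]
tcp_rot: [180.0, -0.0, 1.8]
ft_force: [-5.1, 2.4, 9.7]
finger_gap: 55.4
grip_force: 67.1
```

Request:
{"name": "step_arm", "arguments": {
  "delta_pos": [
    [0,0,0],
    [0,0,0],
    [0,0,0],
    [0,0,0],
    [0,0,0.1],
    [0,0,0.2],
    [0,0,0.2],
    [0,0,0.2]
  ],
  "spin": [0,0,0,0,0,0,0,0],
  "gripper": 0.75
}}

```text
time: 38.92
tool_pos: [630.7, -280.5, 178.6]
tcp_rot: [179.9, -0.1, 1.8]
ft_force: [-0.7, -0.2, -0.3]
finger_gap: 74.6
grip_force: 0.0
```

Request:
{"name": "step_arm", "arguments": {
  "delta_pos": [
    [-0.2,0.1,0.1],
    [-0.2,0.1,0.1],
    [-0.2,0.1,0],
    [-0.1,0.1,0],
    [0,0,0],
    [0,0,0]
  ],
  "spin": [0,0,0,0,0,0]
}}

```text
time: 39.67
tool_pos: [491.1, -200.8, 216.6]
tcp_rot: [179.9, -0.1, 1.8]
ft_force: [0.6, -0.3, -0.4]
finger_gap: 74.5
grip_force: 0.0
```

```bash
python3 - <<'E'
from h import *
w=snap('wrist','w18.png');s=snap('scene','s18.png');d=snap('side','d18.png');q=r.sense();print(q['tool_pos'],q['qd'].round(1))
def bright(im,P,sz,thr):
    h=cv2.cvtColor(im['pixels'],cv2.COLOR_BGR2HSV);x,y=proj(im,P).astype(int)
    x0,y0=max(x-sz,0),max(y-sz,0);r_=h[y0:y+sz,x0:x+sz];m=((r_[...,1]<60)&(r_[...,2]>thr)).astype(np.uint8)
    n,l,st,c=cv2.connectedComponentsWithStats(m);i=1+st[1:,4].argmax();
    k=cv2.findContours((l==i).astype(np.uint8),cv2.RETR_EXTERNAL,cv2.CHAIN_APPROX_NONE)[0][0]
    hu=cv2.approxPolyDP(cv2.convexHull(k),2,True)[:,0]+[x0,y0];print((x,y),st[i],hu.tolist());return hu
for im,n in((s,'scene'),(d,'side')):
    print(n,'lid');hu=bright(im,[630.7,-280.5,60],50,80); 
    print(' exp top',[proj(im,[630.7+i,-280.5+j,114]).tolist() for i,j in((30,28),(30,-28),(-30,-28),(-30,28))],'rim',[proj(im,[630.7+i,-280.5+j,4]).tolist() for i,j in((30,28),(30,-28),(-30,-28),(-30,28))])
    print(n,'tin');bright(im,[614,20.7,70],40,80)
    print(' exp shoulder',[proj(im,[614.3+i,20.7+j,40]).tolist() for i,j in((30,28),(30,-28),(-30,-28),(-30,28))],'core',[proj(im,[614.3+i,20.7+j,118]).tolist() for i,j in((25,23),(25,-23),(-25,-23),(-25,23))])
E
```

```text
[ 490.91200369 -200.88808844  215.47612904] [-0.   0.3  0.3  0.1 -0.1  0. ]
scene lid
(np.int64(232), np.int64(274)) [  0   0  37  30 868] [[214, 224], [217, 247], [182, 252], [182, 224]]
 exp top [[242.9, 270.1], [222.7, 277.2], [216.2, 259.2], [235.9, 252.4]] rim [[247.2, 290.0], [228.4, 296.8], [222.1, 279.5], [240.6, 273.0]]
scene tin
(np.int64(329), np.int64(233)) [ 27  24  20  39 410] [[330, 217], [335, 227], [329, 253], [325, 255], [317, 243], [316, 236], [319, 220]]
 exp shoulder [[342.0, 243.8], [324.5, 250.2], [316.3, 234.5], [333.4, 228.5]] core [[341.0, 227.6], [326.0, 232.9], [318.8, 219.5], [333.6, 214.5]]
side lid
(np.int64(314), np.int64(183)) [  17    8   83   86 2856] [[290, 142], [363, 144], [362, 226], [356, 226], [305, 201], [281, 168]]
 exp top [[303.7, 172.6], [306.0, 164.7], [324.3, 165.3], [322.7, 173.3]] rim [[304.7, 202.4], [306.8, 193.8], [324.4, 194.5], [322.9, 203.1]]
side tin
(np.int64(308), np.int64(235)) [ 29  44  23  20 226] [[319, 239], [318, 258], [297, 257], [298, 242]]
 exp shoulder [[295.9, 250.0], [298.9, 237.6], [320.5, 238.7], [318.5, 251.2]] core [[296.9, 224.7], [299.4, 214.9], [318.2, 215.8], [316.4, 225.6]]
```

```bash
python3 - <<'E'
from h import *
for f,x0,x1,y0,y1 in(('s18.png',208,262,245,305),('d18.png',298,332,160,210)):
    im=load(f)['pixels'];h=cv2.cvtColor(im,cv2.COLOR_BGR2HSV)[y0:y1,x0:x1]
    m=((h[...,1]<60)&(h[...,2]>80)).astype(np.uint8);m[:]=cv2.morphologyEx(m,cv2.MORPH_OPEN,np.ones((2,2)))
    n,l,st,c=cv2.connectedComponentsWithStats(m);i=1+st[1:,4].argmax()
    k=cv2.findContours((l==i).astype(np.uint8),cv2.RETR_EXTERNAL,cv2.CHAIN_APPROX_NONE)[0][0]
    print(f,st[i],(cv2.approxPolyDP(cv2.convexHull(k),1.5,True)[:,0]+[x0,y0]).tolist())
# bystander & lamp check: changed pixels between first and last scene view around them
a=load('s3.png')['pixels'];b=load('s18.png');s=b
for n,P in(('candle_a',[777,-97,80]),('candle_b',[775,74,65]),('plant',[665,-432,70]),('mug',[400,208,50]),('short',[461,-155,40]),('canister',[668,440,80]),('head',[516,405,230])):
    x,y=proj(s,P).astype(int);print(n,cv2.absdiff(a,b['pixels'])[max(y-15,0):y+15,x-15:x+15].mean().round(1))
print(r.sense()['ft_force'],r.sense()['time'])
E
```

```text
s18.png [ 10  10  31  44 848] [[237, 255], [244, 271], [248, 291], [231, 298], [223, 281], [218, 262]]
d18.png [  0   0  34  44 952] [[331, 160], [331, 170], [323, 203], [307, 203], [298, 174], [298, 160]]
candle_a 2.7
candle_b 2.8
plant 2.1
mug 25.2
short 2.6
canister 2.5
head 2.2
[-0.46718282  0.503869    0.09069532] 39.825
```

```bash
python3 - <<'E'
from h import *
a=load('side0.png')['pixels'];b=load('d18.png')['pixels'];print('mug',cv2.absdiff(a,b)[270:320,365:412].mean(),'stapler',cv2.absdiff(a,b)[280:308,282:342].mean())
print(r.hand_in())
E
```

```text
mug 11.902411347517731 stapler 22.87123015873016
the job is handed in; nothing more can be done
None
```

The job is handed in at about 40 s of the 72 s allowed: lamp head over the pad, open tin fully home in the holder, and lid upright near the mat's centre, all as measured in the last pictures. The mug and stapler checks were inconclusive (those pixels had changed; the swung lamp arm and its shadow may explain it), and hand-in returned no verdict.

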